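# Change the dust box over to the pad inlet and start it

## Robot

A 7-joint arm with a two-finger parallel gripper is mounted at the origin on a cart in front of the work surface, level with it; the furniture and walls round the work are solid. World frame = base frame: x ahead of the robot, y to its left, z up, the work surface at z = 0. Lengths are in m, angles in rad, forces in N, time in s.
With the tool pointing down it reaches from about 0.4 to 0.875 m from the base axis. Payload 19.3 kg.
Tool frame: the origin (TCP) lies at the very end of the fingers, on their centre line; the grasp point (between the pads) lies bot.pinch_z behind it (bot.pinch_z is the distance from the TCP to the grasp point, in m); z points along the fingers, y is the line along which they close (so a half turn about z gives the same grasp; the last joint's range is limited). The gripper opens to 85 mm and grips with 20 to 120 N. Pads are 22 mm wide; open, the fingers measure 114 mm over their backs; the gripper's body (76 mm by 85 mm) begins 54 mm behind the grasp point. The pads swing forward as they close: fully open they stand 13 mm farther back than shut.
Start: joints at [1.088, 0.521, -0.036, 1.599, 0.021, 1.021, -0.113], TCP at [0.251, -0.573, 0.2] pointing down, gripper open.
Joint ranges: [-2.91, 2.91], [-0.3, 2.13], [-1.5, 1.42], [0.17, 2.43], [-1.26, 4.41], [0.16, 1.93], [-2.52, 2.52]. Speed limits (rad/s): [1.89, 1.89, 2.39, 2.39, 3.01, 3.01, 3.01].

## Interface

Orientations are given as [roll, pitch, yaw] about the fixed x, y, z axes, in that order (R = Rz(yaw) Ry(pitch) Rx(roll)).
In Python, from workcell import bot, grab_frame, ticket gives the robot as it stands.
- The arm moves only by the tool arm_command, never from a script. Its argument "commands" is a list of rows, each a list of 3 entries, a list of its own where there are three numbers: the shift along the world's x, y, z in mm, then the turn about the world's z in rad, then the gripper command: -1 is fully open, 1 is shut, values between are in proportion. In form: [[[tx, ty, tz], roll, fingers], ...]. A call has 1 to 20 rows; each row shifts and turns the commanded pose from where the row before left it; what a row does not reach is not made up. A row lasts 1/10 s, in which the tool goes at most 50 mm and 8.59 degrees, less where a joint would pass 70% of its speed; a pose out of reach is approached as far as the arm can. A call with a gripper value outside its range is refused whole. The fingers move at their own pace and stop on an object; "newtons" is the grip in N (left out, the last holds). Time passes only in rows, so rows that do not move let the fingers close. It gives the time, the measured TCP pose, the force, the opening and the grip force at its end, in the units of the state.
- bot.observe(): the state, without advancing time (a new reading comes with each control period).
- grab_frame(name): name is "scene" or "top" or "wrist"; returns a dict with "image" (400x640x3 uint8, red, green, blue), "vertical_fov" (degrees; the focal length in pixels is half the picture's height over the tangent of half this angle, whatever the lens; pixels are square), "cx", "cy" (the principal point, pixels), "k1" (the pictures are not rectified: a ray, as slopes to the right and down, at radius r is drawn at 1 + k1 r^2 times it, then the intrinsics apply), "R" (3x3) and "t" (3): a world point X has camera coordinates R X + t. Camera axes: x right, y down, z forward; pixel columns grow to the right and rows downward; lengths in m; the calibration is good to about 2 mm. A picture is of the moment at which its call begins. There is no depth.
- ticket.job_done(): hands the job in; it is judged then, once.
The state is a dict: "clock": time; "qpos": joint angles; "qd": joint speeds; "joint_efforts": joint torques, N m; "position": TCP position; "tool_rot": TCP orientation; "force": force on the tool from outside, world axes, zero at the start; "moment": the same for the moment, N m; "grip_width": finger opening in m; "finger_force": force on a finger pad.
Only numpy, scipy, OpenCV 4.12 (cv2) and the standard library are available. Lean on these libraries where they do the work, as an engineer would, in place of code of your own. Each camera call takes 0.05 s, during which the arm holds its last target. There are 200 camera calls.

## Task

Set the bench dust box up for cleaning polishing pads: change its selector slide over from the hose inlet to the pad inlet, then start the fan. The slide is locked by a spring plunger: with your closed fingertips hold the plunger down through the slide's window and, keeping it down, push the slide out towards the front with the same fingertips until the plunger springs up in the slide's other window and locks it; only then press the start button fully down and let go. Only press and push: do not squeeze or force the slide, lift nothing, and leave the other things on the bench where they are.

Things in the scene. Friction and masses are not known exactly. Their poses are not given: they have to be found in the camera images.
- dust_box: Grey dust box 288 x 126 mm, fixed; on it an aluminium selector unit. Origin on the bench below the plunger; x to the box's back, y left, z up. In mm: box x -47 to 241, top z 60; deck z 72; slide plate z 81 to 86, on y 0; side rails at |y| over 36, to z 90; cover from x 39 back, top z 91; on it start button (x 69), ribbed hose spigot (x 121, 47 wide, to z 137), pad dish (x 191, 84 wide, to z 115).
- catch (a point): Centre of the plunger's top when the plunger is fully up; the point belongs to the box and does not sink with the plunger. It is 89 mm above the bench, 3 mm above the slide's top face, 17 mm above the deck. Axes as dust_box: the slide moves along x, drawn out towards -x.
- selector (a joint): Position of the selector slide, m: 0 hose inlet (pushed in), 0.070 pad inlet (drawn out to -x); starts within 3 mm of 0; drags 2 to 4 N; 4 mm overrun at each end. Steel plate 82 x 5 mm with two windows, each 42 mm along the slide, 52 mm across, 70 mm apart; a 14 mm bar in front of the front one. At 0 the plunger stands in the front window, at 0.070 in the rear one (under the cover till then).
- plunger (a joint): Depth pressed, m: 0 up, 0.015 bottomed. Steel cap 32 mm along the slide x 40 mm, flat grooved top, spring 5 N rising to 12 N. Up, it stands in the window with 5 mm to spare each way and locks the slide, which moves only while it is pressed 9 to 15 mm (best 12). Once the plate has slid over it, the plate keeps it down; the fingertips travel on, pushing the front bar from inside, clear of the deck.
- start_top (a point): Centre of the top of the start button: a round grey button, 26 mm across, on a black housing on the cover between the plunger and the hose spigot; it goes down 6 mm with 5 N. Its top is 113 mm above the bench when up. The point sinks with the button.
- start (a joint): Depth of the start button, m: 0 up, 0.006 fully down; springs back; counts as pressed from 0.004. (Mind the surroundings: a blue air hose hangs nearly upright and rigid beside the robot, 0.055 m ahead and 0.21 m left of its base axis; an arm with an offset shoulder keeps clear of it by leaning the tool, wrist to the right.)
- pad_white: Bystander: white foam polishing pad, 77 mm across, 27 mm high, on the bench left of the box. Origin under its centre.
- spare_cap: Bystander: blue screw cap, 45 mm across, 18 mm high, left of the box. Origin under its centre.
- spur_tool: Bystander: pad spur with wooden handle, 146 mm long, 35 mm high, on the left of the bench. Origin under its centre.
- wax_tin: Bystander: flat tin with red lid, 80 mm across, 34 mm high, in front of the drawer cabinet. Origin under its centre.
- star_key: Bystander: white plastic star knob, 36 mm across, 20 mm high, close to the box's left side. Origin under its centre.
- hex_key: Bystander: hex key, 83 mm long, 6 mm high, on the bench just in front of the box. Origin under its centre.
- measuring_cup: Bystander: small cup, 60 mm across, 59 mm high, left of the box. Origin under its centre.
- touchup_bottle: Bystander: little bottle, 26 mm across, 74 mm high, close to the box's left side. Origin under its centre.

How it is judged:
By the outcome, as a careful person would: the job done as asked, in the order asked, and still so for the second after the job is handed in, with the robot touching nothing.
It also fails if it takes over 35 s, if anything falls off the work surface, if the arm or the gripper's body presses on something with over 40 N, if the wrist force passes 120 N, or if a joint passes its speed limit or range.

## Working session

There is one attempt and no reset: what is moved stays moved. The work goes in short steps, Python scripts to look and compute and a tool call to move; the robot and the scene stay as the last step left them, time stands still between calls to the robot, and variables do not carry over. Pictures are saved under pics/ and viewed, at most 10 in all, crops included, and the job is handed in when it is done.

Besides the shell and the picture viewer there is one more tool, called after "Call:" as name([rows], argument=value, ...), one row to a line, values as JSON. arm_command: Moves the arm, as the interface text tells. Its arguments: {"type":"object","properties":{"commands":{"type":"array"},"newtons":{"type":"number"}},"required":["commands"]}

```bash
mkdir -p pics
cat > h.py <<'E'
import numpy as np, cv2
from workcell import bot, grab_frame, ticket
def K(f):
    h=f["image"].shape[0]; F=h/2/np.tan(np.radians(f["vertical_fov"])/2); return F
def ray(f,u,v):
    F=K(f); d=np.array([(u-f["cx"])/F,(v-f["cy"])/F]); s=d.copy()
    for _ in range(20): s=d/(1+f["k1"]*(s@s))
    R=np.array(f["R"]);t=np.array(f["t"]); return -R.T@t, R.T@np.array([s[0],s[1],1])
def onplane(f,u,v,z):
    o,d=ray(f,u,v); return o+d*(z-o[2])/d[2]
def proj(f,X):
    c=np.array(f["R"])@np.array(X)+np.array(f["t"]); s=c[:2]/c[2]; s=s*(1+f["k1"]*(s@s)); return K(f)*s+[f["cx"],f["cy"]]
def save(f,n): cv2.imwrite(f"pics/{n}.png",f["image"][:,:,::-1])
E
python3 - <<'E'
from h import *
import pickle
for n in("scene","top"):
    f=grab_frame(n);save(f,n);pickle.dump(f,open(n+".pkl","wb"));print(n,f["vertical_fov"],f["cx"],f["cy"],f["k1"],-np.array(f["R"]).T@f["t"])
print(bot.observe(),bot.pinch_z)
E
```

```text
scene 45.57168535006623 322.7572616063435 195.33857677030173 -0.06723471407167281 [-0.14525843  0.5298755   0.85419965]
top 48.14094867382623 317.5817157527912 203.2116186604535 0.04118995840897137 [ 0.47977523 -0.01679975  1.41629752]
{'clock': 0.1, 'qpos': array([ 1.08777433,  0.521912  , -0.03633271,  1.59994588,  0.02119946,
        1.02110674, -0.11280885]), 'qd': array([-0.00019155, -0.00276433,  0.00118146,  0.00062614, -0.00118618,
        0.00128903, -0.00046636]), 'joint_efforts': array([ 3.12706172e-03, -9.28500080e+01,  1.98380336e+00, -3.70534551e+01,
        1.82116631e-02,  5.27736760e-03, -3.50384869e-05]), 'position': array([ 0.25058452, -0.57220495,  0.1992115 ]), 'tool_rot': array([-3.14060785e+00,  6.62156540e-05,  4.12806394e-01]), 'force': array([-0.34048448, -0.5324168 , -0.29303173]), 'moment': array([ 0.00749897,  0.07397269, -0.03097592]), 'finger_force': 0.0, 'grip_width': 0.08534204879520453} 0.0187
```

View pics/scene.png

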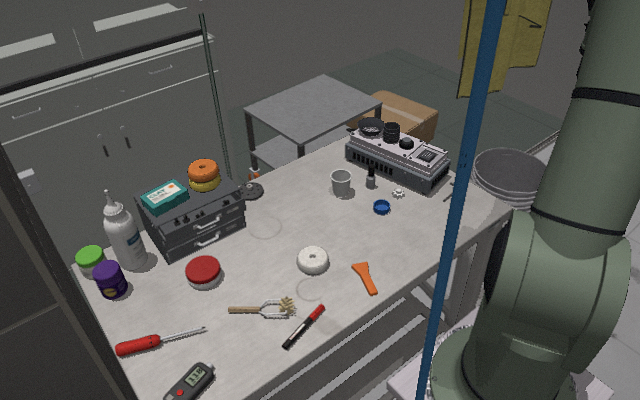

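View pics/top.png

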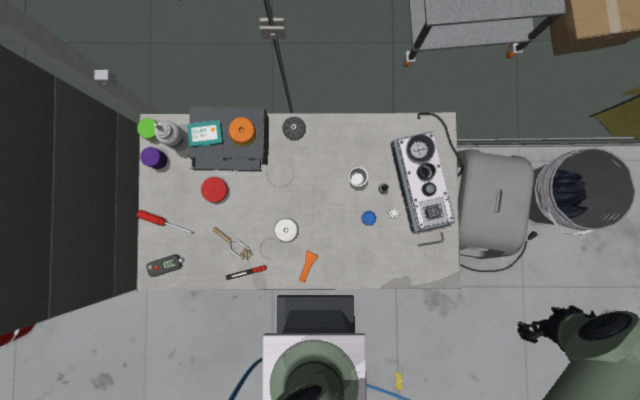

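The box stands at the right of the bench, at about (424,183) in the top view. The plunger is near (432,211), the button near (429,189), the spigot near (427,172) and the dish near (419,148). I'll enlarge this area.

Run:
```python
from h import *
import pickle
f=pickle.load(open("top.pkl","rb"))
c=f["image"][120:245,375:475,::-1]
cv2.imwrite("pics/topc.png",cv2.resize(c,None,fx=4.8,fy=4.8,interpolation=cv2.INTER_CUBIC))
for n,u,v,z in(("pl",432,211,.089),("btn",429,189,.113),("spig",427,172,.137),("dish",419,148,.115)):print(n,onplane(f,u,v,z))
```

```text
pl [ 0.52927826 -0.35422163  0.089     ]
btn [ 0.59253671 -0.34069393  0.113     ]
spig [ 0.63935012 -0.3299316   0.137     ]
dish [ 0.71274327 -0.31327173  0.115     ]
```

View pics/topc.png

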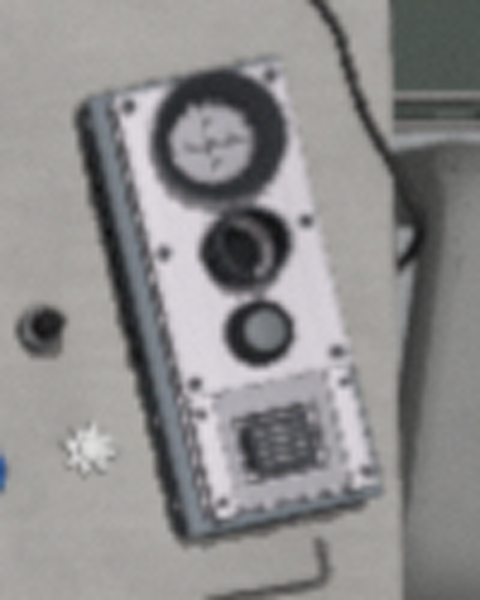

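Call:
arm_command([
  [[10,10,0],-0.02,1],
  [[20,16,0],-0.02,1],
  [[25,20,0],-0.02,1],
  [[25,20,0],-0.02,1],
  [[25,20,0],-0.02,1],
  [[25,20,0],-0.02,1],
  [[25,20,0],-0.02,1],
  [[25,20,0],-0.02,1],
  [[25,20,0],-0.02,1],
  [[25,20,0],-0.01,1],
  [[25,16,0],0,1],
  [[15,10,0],0,1],
  [[5,6,0],0,1],
  [[0,0,0],0,1],
  [[0,0,0],0,1],
])

```text
clock: 1.6
position: [0.5245, -0.3556, 0.1997]
tool_rot: [3.141, 0.001, 0.221]
force: [-1.2, -0.7, -0.1]
grip_width: 0.0004
finger_force: 0.0
```

Run:
```python
from h import *
import pickle
f=grab_frame("wrist");save(f,"w1");pickle.dump(f,open("w1.pkl","wb"));print(-np.array(f["R"]).T@f["t"])
s=bot.observe();print({k:np.round(s[k],3) for k in("clock","position","tool_rot","force","grip_width","qpos")})
```

```text
[ 0.6001034  -0.33733248  0.37233702]
{'clock': np.float64(1.65), 'position': array([ 0.524, -0.356,  0.2  ]), 'tool_rot': array([3.141e+00, 1.000e-03, 2.210e-01]), 'force': array([ 0.388, -0.588,  0.429]), 'grip_width': np.float64(0.0), 'qpos': array([ 0.532,  0.536, -0.044,  1.574,  0.027,  1.032, -0.87 ])}
```

View pics/w1.png

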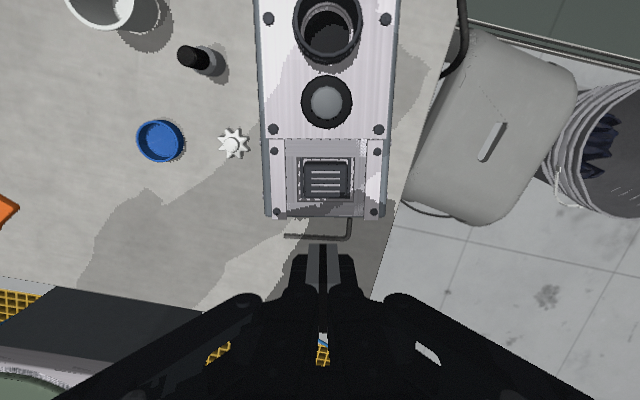

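The wrist view shows the plunger cap at about (326,180), the button at about (326,102) and the closed fingertips at about (322,245). I'll enlarge it and compute positions.

Run:
```python
from h import *
import pickle
f=pickle.load(open("w1.pkl","rb"))
c=f["image"][70:260,255:405,::-1]
cv2.imwrite("pics/w1c.png",cv2.resize(c,None,fx=3.1,fy=3.1,interpolation=cv2.INTER_CUBIC)) 
pl=onplane(f,326,179.5,.089);bt=onplane(f,326,102,.113)
print(pl,bt,np.linalg.norm((bt-pl)[:2]),np.arctan2(*(bt-pl)[1::-1]))
for z in (.2,): print(proj(f,[.524,-.356,z]))
# cover/slide line directions: box left edge, right edge at z=.09
for p,q in(((272,130),(269,215)),):
  a,b=onplane(f,*p,.09),onplane(f,*q,.09);print(np.arctan2(*(a-b)[1::-1]))
```

```text
[ 0.52954277 -0.35699496  0.089     ] [ 0.59502472 -0.34162365  0.113     ] 0.06726189687639192 0.2305666465068347
[324.42975167 236.24101667]
0.13965621307904236
```

View pics/w1c.png

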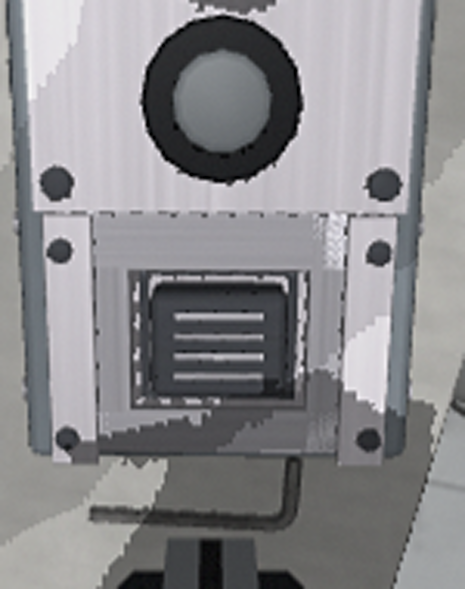

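Run:
```python
from h import *
import pickle
f=pickle.load(open("w1.pkl","rb"))
P=lambda u,v,z:onplane(f,255+u/3.1,70+v/3.1,z)
pl=P(219.5,345,.089);bt=P(222,101,.113)
print(pl,bt,np.linalg.norm((bt-pl)[:2]),np.arctan2(*(bt-pl)[1::-1]))
for l,r in((P(57,183,.091),P(384,184,.091)),(P(60,250,.09),P(378,252,.09)),(P(67,439,.09),P(368,439,.09))):
  d=(l-r); print((l+r)/2,np.linalg.norm(d),np.arctan2(-d[0],d[1]))
# window edges
print(P(217,270,.086),P(217,407,.086),P(130,340,.086),P(305,340,.086))
for u in(165,258): print(P(u,540,.2))
```

```text
[ 0.52788394 -0.35719803  0.089     ] [ 0.59471469 -0.34217615  0.113     ] 0.06849821960969504 0.22110022658153627
[ 0.57302651 -0.34708087  0.091     ] 0.08969432422603295 0.2197508809322517
[ 0.55469076 -0.35089399  0.09      ] 0.08937444737068462 0.2163943729491816
[ 0.49978917 -0.36304414  0.09      ] 0.08973958665990908 0.2224956101015454
[ 0.54861417 -0.35172668  0.086     ] [ 0.50826489 -0.36097777  0.086     ] [ 0.52279993 -0.33148253  0.086     ] [ 0.53412582 -0.38151671  0.086     ]
[ 0.51699084 -0.34791163  0.2       ]
[ 0.52084772 -0.36497279  0.2       ]
```

Plunger to button measures 68.5 mm against 69 mm expected, the yaw is 0.221, and the window centre agrees. Next I go down to just above the plunger and then press.

Call:
arm_command([
  [[2,-1,-10],0,1],
  [[1,0,-20],0,1],
  [[0,0,-25],0,1],
  [[0,0,-25],0,1],
  [[0,0,-15],0,1],
  [[0,0,-6],0,1],
  [[0,0,-3],0,1],
  [[0,0,0],0,1],
  [[0,0,0],0,1],
])

```text
clock: 2.55
position: [0.5291, -0.3558, 0.0966]
tool_rot: [3.141, -0.001, 0.223]
force: [0.7, -0.8, -0.0]
grip_width: 0.0001
finger_force: 0.0
```

Call:
arm_command([
  [[0,0,-3],0,1],
  [[0,0,-3],0,1],
  [[0,0,-3],0,1],
  [[0,0,0],0,1],
  [[0,0,0],0,1],
])

```text
clock: 3.05
position: [0.5287, -0.3555, 0.0866]
tool_rot: [-3.141, 0.0, 0.223]
force: [-0.3, -0.3, 0.6]
grip_width: -0.0002
finger_force: 0.0
```

Call:
arm_command([
  [[0,0,-2],0,1],
  [[0,0,0],0,1],
])

```text
clock: 3.25
position: [0.5286, -0.3554, 0.0845]
tool_rot: [-3.141, 0.0, 0.223]
force: [-0.8, -0.8, -0.7]
grip_width: 0.0
finger_force: 0.0
```

Run:
```python
from h import *
f=grab_frame("wrist")
cv2.imwrite("pics/w2.png",cv2.resize(f["image"][90:320,220:430,::-1],None,fx=2.5,fy=2.5,interpolation=cv2.INTER_CUBIC))
s=bot.observe();print(s["position"],s["force"])
```

```text
[ 0.52864182 -0.35547868  0.08456995] [ 0.0214702  -0.26638105 -0.70790327]
```

View pics/w2.png

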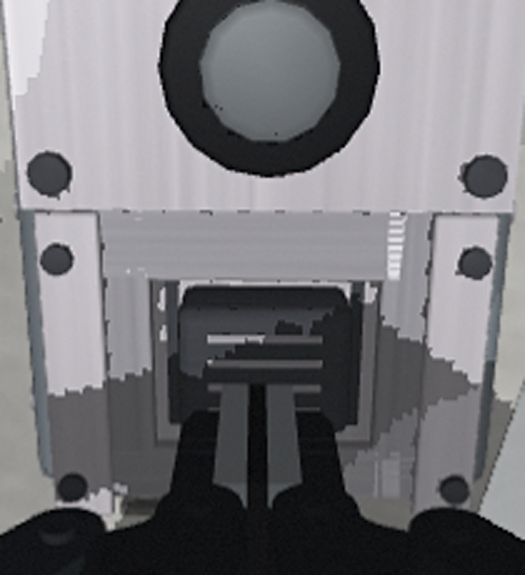

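The fingertips are over the cap, with their back edge at crop (258,383) and three grooves visible behind it. There is no contact force yet.

Run:
```python
from h import *
f=grab_frame("wrist")
a=np.array([np.cos(.222),np.sin(.222),0]); T=np.array([.5286,-.3555,.0845])
print(proj(f,T),[proj(f,T+d*a) for d in(.011,-.011)], [proj(f,T+[0,0,h]+.011*a) for h in (.005,.01)])
P=lambda u,v,z:onplane(f,220+u/2.5,90+v/2.5,z)
for n,u,v,z in(("tipback",258,383,.0845),("capback",265,305,.089),("capfront",265,428,.089),("winback",265,280,.086),("winfront",265,440,.086),("btn",270,72,.113),("groove1",265,340,.089),("g2",265,363,.089),("g3",265,387,.089)):
  p=P(u,v,z);print(n,p,round((p-T)@a,4),round((p-T)@[-a[1],a[0],0],4))
print(bot.observe()["position"],bot.observe()["force"])
```

```text
[324.01135427 235.13229206] [array([324.08474223, 217.38030217]), array([323.94068402, 252.28089387])] [array([324.1363935 , 220.63530845]), array([324.19086318, 224.06751256])]
tipback [ 0.5234966  -0.35618615  0.0845    ] -0.0051 0.0005
capback [ 0.54434544 -0.35298258  0.089     ] 0.0159 -0.001
capfront [ 0.51480785 -0.35982432  0.089     ] -0.0144 -0.0012
winback [ 0.5490408  -0.35192972  0.086     ] 0.0207 -0.001
winfront [ 0.5101218 -0.3609446  0.086    ] -0.0192 -0.0012
btn [ 0.59483152 -0.34189128  0.113     ] 0.0676 -0.0013
groove1 [ 0.5362314  -0.35486224  0.089     ] 0.0076 -0.0011
g2 [ 0.53077581 -0.35612596  0.089     ] 0.002 -0.0011
g3 [ 0.52497594 -0.35746935  0.089     ] -0.004 -0.0011
[ 0.52869978 -0.35553507  0.0846732 ] [ 0.0473026  -0.11591279 -0.13836827]
```

Run:
```python
from h import *
f=grab_frame("scene");T=np.array([.5286,-.3555,.0845]);p=proj(f,T);print(p,[proj(f,T+[0,0,h]) for h in(.01,.02,.03)],proj(f,[.528,-.357,.089]))
u,v=map(int,p)
cv2.imwrite("pics/s2.png",cv2.resize(f["image"][v-55:v+30,u-50:u+50,::-1],None,fx=6,fy=6,interpolation=cv2.INTER_CUBIC));print(u-50,v-55)
```

```text
[426.28253406 156.07162701] [array([426.71797058, 153.11505984]), array([427.15704396, 150.13016307]), array([427.59979091, 147.11657785])] [427.00598069 154.6416061 ]
376 101
```

View pics/s2.png

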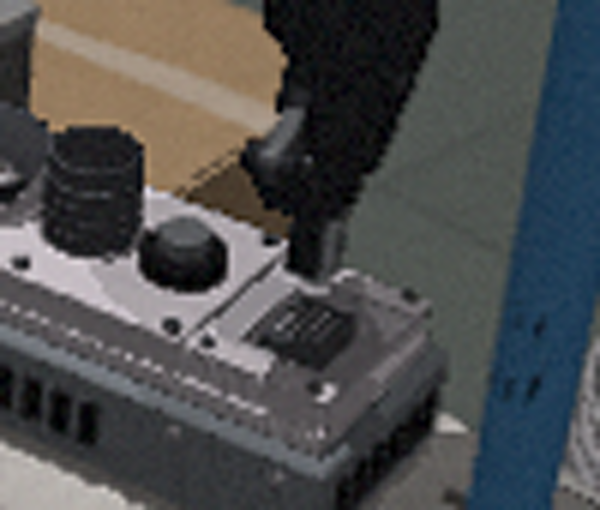

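The scene view shows the fingertips, near pixel (429,148), still about 25–30 mm above the cap. So the real finger end stands higher than the reported TCP. I'll triangulate it.

Run:
```python
from h import *
w=grab_frame("wrist");s=grab_frame("scene");T=np.array([.5286,-.3555,.0845])
a=np.array([np.cos(.222),np.sin(.222),0])
for h in(.02,.025,.03,.035): print(h,[proj(w,T+[0,0,h]+d*a).round(1) for d in(.011,0,-.011)],[proj(s,T+[0,0,h]+d*a).round(1) for d in(.011,0,-.011)])
o1,d1=ray(w,323.2,243.2);o2,d2=ray(s,428.8,147.7)
k=np.linalg.lstsq(np.c_[d1,-d2],o2-o1,rcond=None)[0];p=o1+k[0]*d1;q=o2+k[1]*d2;print(p,q)
```

```text
0.02 [array([324.2, 231.5]), array([324.1, 251. ]), array([324. , 269.7])] [array([423.6, 148.7]), array([427.2, 150.1]), array([430.7, 151.5])]
0.025 [array([324.3, 235.6]), array([324.2, 255.5]), array([324.1, 274.7])] [array([423.9, 147.2]), array([427.4, 148.6]), array([430.9, 150. ])]
0.03 [array([324.3, 239.9]), array([324.2, 260.3]), array([324.2, 280. ])] [array([424.1, 145.7]), array([427.6, 147.1]), array([431.2, 148.5])]
0.035 [array([324.4, 244.4]), array([324.3, 265.5]), array([324.2, 285.6])] [array([424.3, 144.2]), array([427.8, 145.6]), array([431.4, 147. ])]
[ 0.5339762  -0.35376667  0.10695732] [ 0.52835194 -0.36086357  0.11036254]
```

Call:
arm_command([
  [[0,-1,-5],0,1],
  [[0,0,-5],0,1],
  [[0,0,-3],0,1],
  [[0,0,0],0,1],
])

```text
clock: 3.9
position: [0.5284, -0.3563, 0.0709]
tool_rot: [-3.141, 0.001, 0.223]
force: [0.2, 0.0, -0.2]
grip_width: 0.0002
finger_force: 0.0
```

Call:
arm_command([
  [[0,0,-2],0,1],
  [[0,0,-2],0,1],
  [[0,0,0],0,1],
])

```text
clock: 4.2
position: [0.5286, -0.3564, 0.0675]
tool_rot: [-3.141, 0.0, 0.223]
force: [-0.2, 0.1, -0.8]
grip_width: 0.0002
finger_force: 0.0
```

Call:
arm_command([
  [[0,0,-2],0,1],
  [[0,0,0],0,1],
])

```text
clock: 4.4
position: [0.5286, -0.3564, 0.0655]
tool_rot: [-3.141, 0.0, 0.223]
force: [0.8, -0.4, 0.1]
grip_width: -0.0
finger_force: 0.0
```

Call:
arm_command([
  [[0,0,-2],0,1],
  [[0,0,0],0,1],
])

```text
clock: 4.6
position: [0.5286, -0.3564, 0.0634]
tool_rot: [-3.141, 0.0, 0.223]
force: [0.2, -0.1, 0.4]
grip_width: -0.0002
finger_force: 0.0
```

Call:
arm_command([
  [[0,0,-2],0,1],
  [[0,0,0],0,1],
])

```text
clock: 4.8
position: [0.5286, -0.3564, 0.0614]
tool_rot: [-3.141, 0.0, 0.223]
force: [1.1, -0.3, -0.1]
grip_width: -0.0001
finger_force: 0.0
```

Call:
arm_command([
  [[0,0,-1],0,1],
  [[0,0,0],0,1],
])

```text
clock: 5.0
position: [0.5287, -0.3565, 0.0606]
tool_rot: [-3.141, 0.0, 0.223]
force: [0.6, -0.5, -0.1]
grip_width: 0.0005
finger_force: 0.0
```

Call:
arm_command([
  [[0,0,-1],0,1],
  [[0,0,0],0,1],
])

```text
clock: 5.2
position: [0.5286, -0.3565, 0.0596]
tool_rot: [-3.141, 0.0, 0.223]
force: [-0.6, -0.4, -0.1]
grip_width: 0.0003
finger_force: 0.0
```

Call:
arm_command([
  [[0,0,-1],0,1],
  [[0,0,0],0,1],
])

```text
clock: 5.4
position: [0.5286, -0.3565, 0.0586]
tool_rot: [-3.141, 0.0, 0.223]
force: [-0.6, 0.1, 0.4]
grip_width: 0.0006
finger_force: 0.0
```

Call:
arm_command([
  [[0,0,-1],0,1],
  [[0,0,0],0,1],
])

```text
clock: 5.6
position: [0.5287, -0.3565, 0.0576]
tool_rot: [3.142, -0.0, 0.223]
force: [-0.5, -0.0, 0.6]
grip_width: 0.0001
finger_force: 0.0
```

Call:
arm_command([
  [[0,0,-1],0,1],
  [[0,0,0],0,1],
])

```text
clock: 5.8
position: [0.5288, -0.3565, 0.0568]
tool_rot: [3.141, -0.0, 0.223]
force: [-1.2, 0.6, 5.5]
grip_width: 0.0
finger_force: 2.4
```

Call:
arm_command([
  [[0,0,-1],0,1],
  [[0,0,0],0,1],
])

```text
clock: 6.0
position: [0.5287, -0.3565, 0.0558]
tool_rot: [3.142, -0.0, 0.223]
force: [-1.4, 0.8, 5.1]
grip_width: -0.0002
finger_force: 2.7
```

Call:
arm_command([
  [[0,0,-1],0,1],
  [[0,0,0],0,1],
])

```text
clock: 6.2
position: [0.5287, -0.3566, 0.0548]
tool_rot: [3.141, -0.0, 0.223]
force: [-2.4, 1.6, 6.2]
grip_width: 0.0001
finger_force: 2.9
```

Contact comes at a reported z of about 0.057, so the tip offset is about 32 mm. I press to about 12 mm, which is a reported z of 0.045.

Call:
arm_command([
  [[0,0,-2],0,1],
  [[0,0,-2],0,1],
  [[0,0,-2],0,1],
  [[0,0,-2],0,1],
  [[0,0,-2],0,1],
  [[0,0,0],0,1],
])

```text
clock: 6.8
position: [0.5288, -0.3566, 0.045]
tool_rot: [3.141, -0.0, 0.223]
force: [-2.3, 2.0, 10.1]
grip_width: -0.0002
finger_force: 5.2
```

Run:
```python
from h import *
f=grab_frame("wrist")
cv2.imwrite("pics/w3.png",cv2.resize(f["image"][90:320,220:430,::-1],None,fx=2.5,fy=2.5,interpolation=cv2.INTER_CUBIC))
s=bot.observe();print(s["position"],s["force"],s["finger_force"])
```

```text
[ 0.52876463 -0.35656172  0.04508558] [-2.19409311  2.34620661  9.6805732 ] 5.152165510351097
```

View pics/w3.png

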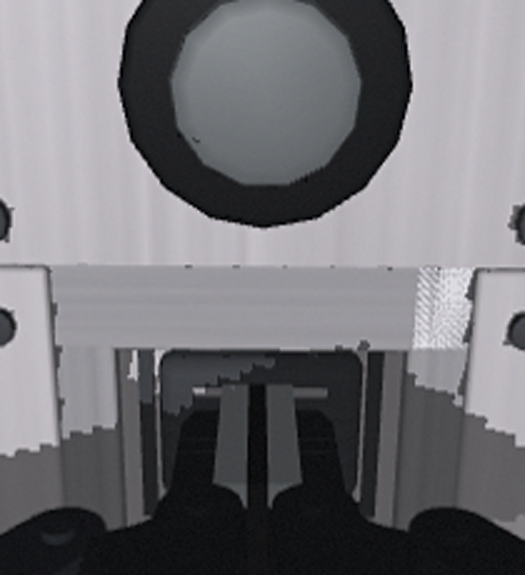

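The cap has gone down below the plate with the tips on it, at about 10 N. Now I push towards the front along the box axis, direction (-0.976, -0.22).

Call:
arm_command([
  [[-3.9,-0.9,0],0,1],
  [[-3.9,-0.9,0],0,1],
  [[-3.9,-0.9,0],0,1],
  [[-3.9,-0.9,0],0,1],
  [[-3.9,-0.9,0],0,1],
  [[0,0,0],0,1],
])

```text
clock: 7.45
position: [0.5112, -0.361, 0.0459]
tool_rot: [3.14, -0.004, 0.223]
force: [5.1, 1.6, 10.5]
grip_width: -0.0
finger_force: 5.2
```

Call:
arm_command([
  [[-3.9,-0.9,0],0,1],
  [[-3.9,-0.9,0],0,1],
  [[-3.9,-0.9,0],0,1],
  [[-3.9,-0.9,0],0,1],
  [[-3.9,-0.9,0],0,1],
  [[0,0,0],0,1],
])

```text
clock: 8.05
position: [0.4909, -0.3655, 0.0453]
tool_rot: [3.141, -0.002, 0.223]
force: [4.0, 1.8, 3.2]
grip_width: 0.0001
finger_force: 2.0
```

Run:
```python
from h import *
f=grab_frame("wrist")
cv2.imwrite("pics/w4.png",cv2.resize(f["image"][70:300,220:430,::-1],None,fx=2.5,fy=2.5,interpolation=cv2.INTER_CUBIC))
s=bot.observe();print(s["position"],s["force"],s["finger_force"])
```

```text
[ 0.49086406 -0.36552291  0.04521734] [4.50204721 0.5434771  2.7347897 ] 2.518544141203165
```

View pics/w4.png

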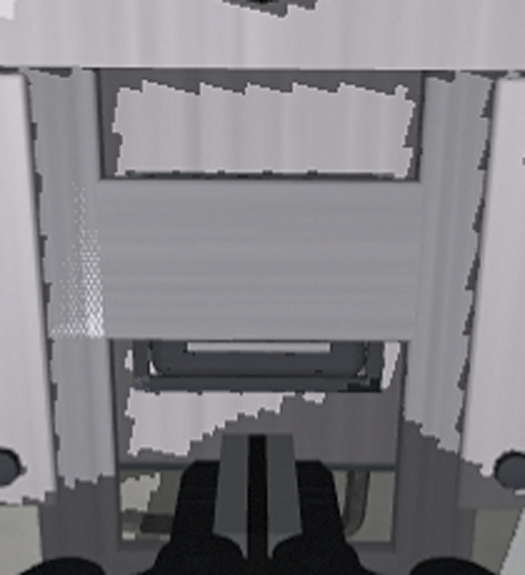

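The slide is moving. The rear window is showing at the top (rows 70–180), the plunger is held under the bridge, and the tips are in the front window. I carry on.

Call:
arm_command([
  [[-3.9,-0.9,0],0,1],
  [[-3.9,-0.9,0],0,1],
  [[-3.9,-0.9,0],0,1],
  [[-3.9,-0.9,0],0,1],
  [[-3.9,-0.9,0],0,1],
  [[-3.9,-0.9,0],0,1],
  [[-3.9,-0.9,0],0,1],
  [[-3.9,-0.9,0],0,1],
  [[0,0,0],0,1],
])

```text
clock: 9.0
position: [0.4592, -0.3725, 0.045]
tool_rot: [3.141, -0.001, 0.223]
force: [3.0, 0.4, 3.4]
grip_width: 0.0001
finger_force: 1.8
```

Run:
```python
from h import *
import pickle
f=grab_frame("wrist");pickle.dump(f,open("w5.pkl","wb"))
cv2.imwrite("pics/w5.png",cv2.resize(f["image"][30:300,210:440,::-1],None,fx=2.2,fy=2.2,interpolation=cv2.INTER_CUBIC))
s=bot.observe();print(s["position"],s["force"],s["finger_force"])
```

```text
[ 0.45922306 -0.37252637  0.04493404] [3.48388946 1.515369   3.23017403] 2.229716330766678
```

View pics/w5.png

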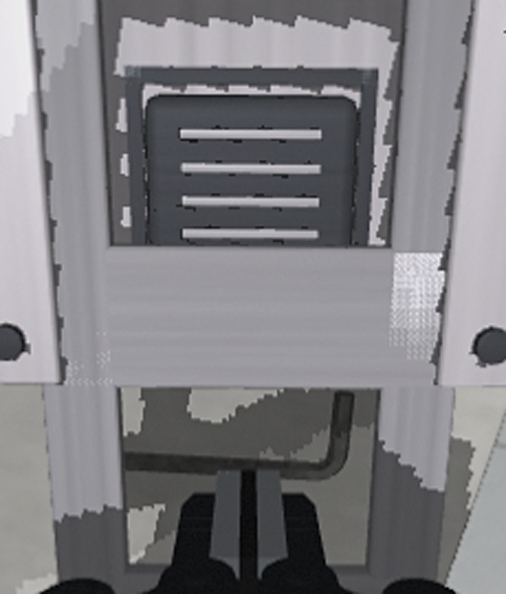

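The plunger is still held down, its front rim under the bridge whose edge is at crop row 247. I'll work out the slide position from that edge.

```bash
cat > sl.py <<'E'
from h import *
a=np.array([np.cos(.222),np.sin(.222),0]);C=np.array([.528,-.357,.089])
def s_of(f,u,v): return 49-1e3*(onplane(f,u,v,.086)-C)@a
E
python3 - <<'E'
from sl import *
import pickle
f=pickle.load(open("w5.pkl","rb"))
print(s_of(f,323.6,142.3), 1e3*(onplane(f,323.6,205.5,.086)-C)@a)
g=f["image"].mean(2)[:,315:335].mean(1); print(g[130:155].round())
E
```

```text
60.367722455992734 -38.33236457736439
[ 72.  72.  71.  57. 151. 185. 177. 166.  93.  67.  65.  70. 114. 142.
 156. 159. 158. 158. 158. 157. 156. 155. 154. 154. 154.]
```

The slide is at about 60 mm, so about 9–10 mm remain.

Call:
arm_command([
  [[-2.9,-0.7,0],0,1],
  [[-2.9,-0.7,0],0,1],
  [[-2,-0.4,0],0,1],
  [[-1,-0.2,0],0,1],
  [[0,0,0],0,1],
])

```text
clock: 9.55
position: [0.4493, -0.3748, 0.0445]
tool_rot: [-3.141, 0.001, 0.222]
force: [0.3, -0.0, -0.0]
grip_width: 0.0001
finger_force: 0.2
```

Run:
```python
from sl import *
import pickle
f=grab_frame("wrist");pickle.dump(f,open("w6.pkl","wb"))
s=bot.observe();print(s["position"],s["force"],s["clock"])
g=f["image"].mean(2)[:,315:335].mean(1); print(g[80:180].round().astype(int))
for v in range(140,180,4): print(v,s_of(f,323.6,v).round(1))
for x in(-16,16):
  for z in (.081,.089): print(x,z,proj(f,C*[1,1,0]+a*x/1e3+[0,0,z]))
```

```text
[ 0.44928492 -0.37478162  0.04451334] [-1.04848876  0.15506613  0.12358376] 9.6
[168 105  64  77  77  77  77  76  76  75  75  74  67  66 195 191 179 167
  72  63  74  76  75  74  74  74  74  74  69  52 159 193 182 173 117  70
  72  73  73  73  73  73  72  71  66  62  59  56  50  30  97  64  59  67
  72  72  72  69  99 154 183 115  88 137 153 158 159 159 159 159 158 156
 156 155 154 156 156 156 156 156 156 155 156 157 157 156 157 158 160 161
 161 160 160 159 156 156 156 156 156 155]
140 69.5
144 71.1
148 72.7
152 74.3
156 76.0
160 77.6
164 79.3
168 80.9
172 82.6
176 84.3
-16 0.081 [324.99277901 127.35307135]
-16 0.089 [325.1622945  129.36918885]
16 0.081 [325.37861833  41.22322772]
16 0.089 [325.58854975  37.75507185]
```

Run:
```python
from sl import *
import pickle
for n,rows in(("w5.pkl",(90,145)),("w6.pkl",(60,128))):
  f=pickle.load(open(n,"rb"));m=(f["image"].mean(2)>120).astype(np.uint8)[rows[0]:rows[1],270:380]
  k,_,st,c=cv2.connectedComponentsWithStats(m)
  for i in range(1,k):
    if st[i,2]>50 and st[i,3]<8:
      u,v=c[i]+[270,rows[0]]
      l,r=270+st[i,0],270+st[i,0]+st[i,2]
      print(n,st[i],[ (z,(1e3*np.linalg.norm(onplane(f,l,v,z)-onplane(f,r,v,z))).round(1),(1e3*(onplane(f,u,v,z)-C)@a).round(1)) for z in(.076,.081,.089)])
f=pickle.load(open("w1.pkl","rb"));l,r=onplane(f,255+174/3.1,182,.089),onplane(f,255+264/3.1,182,.089);print(np.linalg.norm(l-r))
```

```text
w5.pkl [ 22   0  64   3 192] [(0.076, np.float64(26.5), np.float64(8.3)), (0.081, np.float64(25.6), np.float64(8.3)), (0.089, np.float64(24.1), np.float64(8.2))]
w5.pkl [ 22  14  64   5 238] [(0.076, np.float64(26.9), np.float64(2.3)), (0.081, np.float64(25.9), np.float64(2.5)), (0.089, np.float64(24.4), np.float64(2.8))]
w5.pkl [ 23  29  62   5 218] [(0.076, np.float64(26.4), np.float64(-3.8)), (0.081, np.float64(25.5), np.float64(-3.5)), (0.089, np.float64(24.0), np.float64(-2.9))]
w5.pkl [ 23  44  62   4 227] [(0.076, np.float64(26.7), np.float64(-9.9)), (0.081, np.float64(25.8), np.float64(-9.3)), (0.089, np.float64(24.3), np.float64(-8.4))]
w5.pkl [  0  52 110   3 267] [(0.076, np.float64(47.8), np.float64(-13.2)), (0.081, np.float64(46.1), np.float64(-12.5)), (0.089, np.float64(43.4), np.float64(-11.3))]
w6.pkl [ 19   0  70   4 279] [(0.076, np.float64(28.1), np.float64(9.4)), (0.081, np.float64(27.1), np.float64(8.9)), (0.089, np.float64(25.5), np.float64(8.2))]
w6.pkl [ 19  16  70   6 300] [(0.076, np.float64(28.5), np.float64(2.9)), (0.081, np.float64(27.5), np.float64(2.7)), (0.089, np.float64(25.9), np.float64(2.4))]
w6.pkl [ 20  34  68   4 272] [(0.076, np.float64(28.1), np.float64(-3.6)), (0.081, np.float64(27.1), np.float64(-3.6)), (0.089, np.float64(25.5), np.float64(-3.5))]
w6.pkl [ 20  50  67   5 284] [(0.076, np.float64(28.1), np.float64(-10.1)), (0.081, np.float64(27.1), np.float64(-9.8)), (0.089, np.float64(25.6), np.float64(-9.4))]
0.026168952074234433
```

The groove width went from 64 to 70 px and measures 25.5–26 mm on the plane z = 0.089, so the plunger is up. The slide reads about 70 mm and the force is zero, so it is locked. Now I back off, lift and go over the button.

Call:
arm_command([
  [[2.9,0.7,0],0,1],
  [[0,0,5],0,1],
  [[0,0,15],0,1],
  [[0,0,20],0,1],
  [[0,0,15],0,1],
  [[0,0,5],0,1],
  [[0,0,0],0,1],
  [[10,2.3,0],0,1],
  [[20,4.5,0],0,1],
  [[25,5.6,0],0,1],
  [[25,5.6,0],0,1],
  [[25,5.6,0],0,1],
  [[18,4,0],0,1],
  [[10,2.3,0],0,1],
  [[5,1.1,0],0,1],
  [[0,0,0],0,1],
  [[0,0,0],0,1],
])

```text
clock: 11.3
position: [0.5898, -0.3435, 0.1046]
tool_rot: [-3.142, 0.001, 0.222]
force: [-0.8, 0.4, -0.1]
grip_width: 0.0001
finger_force: 0.0
```

Run:
```python
from sl import *
s=bot.observe();print(s["position"],s["force"],s["clock"])
p=s["position"];b=np.array([.5947,-.342]);d=p[:2]-b;print("axial,lateral mm",1e3*d@a[:2],1e3*d@[-a[1],a[0]])
f=grab_frame("top")
```

```text
[ 0.58978709 -0.3435022   0.10455459] [-0.753814    0.39770221 -0.0835199 ] 11.3
axial,lateral mm -5.123096247639445 -0.3836029140067963
```

Call:
arm_command([
  [[0,0,-8],0,1],
  [[0,0,-8],0,1],
  [[0,0,-4],0,1],
  [[0,0,-2],0,1],
  [[0,0,-2],0,1],
  [[0,0,0],0,1],
])

```text
clock: 11.95
position: [0.5905, -0.343, 0.0806]
tool_rot: [-3.141, 0.0, 0.223]
force: [-0.9, 0.5, 2.8]
grip_width: -0.0001
finger_force: 0.9
```

Call:
arm_command([
  [[0,0,-2],0,1],
  [[0,0,-2],0,1],
  [[0,0,0],0,1],
])

```text
clock: 12.25
position: [0.5908, -0.3431, 0.0767]
tool_rot: [3.141, -0.0, 0.223]
force: [-0.6, -0.1, 4.6]
grip_width: -0.0002
finger_force: 2.1
```

Call:
arm_command([
  [[0,0,-1],0,1],
  [[0,0,0],0,1],
])

```text
clock: 12.45
position: [0.5907, -0.3431, 0.0758]
tool_rot: [3.141, -0.0, 0.223]
force: [-0.7, 0.5, 4.7]
grip_width: 0.0
finger_force: 2.3
```

Call:
arm_command([
  [[0,0,-1],0,1],
  [[0,0,0],0,1],
])

```text
clock: 12.65
position: [0.5908, -0.3431, 0.0755]
tool_rot: [3.141, -0.0, 0.223]
force: [-2.7, 0.6, 12.0]
grip_width: 0.0002
finger_force: 6.0
```

Call:
arm_command([
  [[0,0,-0.7],0,1],
  [[0,0,0],0,1],
])

```text
clock: 12.85
position: [0.5908, -0.3432, 0.0753]
tool_rot: [3.141, -0.001, 0.223]
force: [-6.4, 3.2, 18.4]
grip_width: -0.0001
finger_force: 9.8
```

The button has bottomed: the force rises steeply at full depth. I let go and lift away.

Call:
arm_command([
  [[0,0,3],0,1],
  [[0,0,5],0,1],
  [[0,0,15],0,1],
  [[0,0,25],0,1],
  [[0,0,30],0,1],
  [[0,0,20],0,1],
  [[0,0,5],0,1],
  [[0,0,0],0,1],
  [[0,0,0],0,1],
])

```text
clock: 13.75
position: [0.5902, -0.3427, 0.1762]
tool_rot: [-3.141, 0.001, 0.223]
force: [-0.1, 0.7, -0.3]
grip_width: 0.0
finger_force: 0.0
```

Run:
```python
from sl import *
f=grab_frame("wrist");s=bot.observe();print(s["position"],s["force"],s["clock"])
im=f["image"].mean(2)
u,v=proj(f,C+a*.010).astype(float);print(u,v)
# slide bridge edge expected for s=70 and profile along axis
for x in range(-30,20,2):
  q=proj(f,C*[1,1,0]+a*x/1e3+[0,0,.086]).round().astype(int);print(x,q,im[q[1]-0,q[0]-4:q[0]+5].mean().round() if 0<=q[1]<400 else None)
```

```text
[ 0.59012758 -0.34268028  0.17592343] [0.39829552 0.61815268 0.51308858] 13.8
323.5469188712461 250.1631833809377
-30 [323 288] 23.0
-28 [323 286] 24.0
-26 [323 284] 23.0
-24 [323 282] 17.0
-22 [323 280] 19.0
-20 [323 278] 19.0
-18 [323 276] 18.0
-16 [323 274] 20.0
-14 [323 272] 20.0
-12 [323 270] 19.0
-10 [323 269] 19.0
-8 [323 267] 20.0
-6 [323 265] 20.0
-4 [323 263] 22.0
-2 [323 261] 23.0
0 [323 259] 23.0
2 [324 257] 27.0
4 [324 255] 27.0
6 [324 253] 28.0
8 [324 251] 30.0
10 [324 249] 29.0
12 [324 247] 28.0
14 [324 245] 29.0
16 [324 243] 30.0
18 [324 240] 29.0
```

The fingers hide the slide in this view. It was verified locked earlier, though, and nothing has touched it since. The robot is clear, so I hand in.

```bash
python3 -c "
from workcell import ticket;print(ticket.job_done())"
```

```text
the job is handed in; nothing more can be done
None
```

The selector slide is out at the pad inlet (about 70 mm) with the plunger up and locking it; I then pressed the start button fully down, let go, moved the arm clear and handed the job in at 13.8 s.

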